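# Dial the code and unlock the box

### The arm

A 6-joint arm with a two-finger parallel gripper is mounted at the origin on a cart in front of the work surface, level with it; the furniture and walls round the work are solid. World frame = base frame: x ahead of the robot, y to its left, z up, the work surface at z = 0. Lengths are in m, angles in rad, forces in N, time in s.
With the tool pointing down it reaches from about 0.4 to 0.825 m from the base axis. Payload 7 kg.
Tool frame: the origin (TCP) lies at the very end of the fingers, on their centre line; the grasp point (between the pads) lies 19 mm behind it (r.pinch_z is the distance from the TCP to the grasp point, in m); z points along the fingers, y is the line along which they close (so a half turn about z gives the same grasp; the last joint's range is limited). The gripper opens to 88 mm and grips with 3 to 60 N. Pads are 19 mm wide; open, the fingers measure 130 mm over their backs; the gripper's body (78 mm by 193 mm) begins 47 mm behind the grasp point.
Start: joints at [-1.042, 0.359, 0.012, 0, -1.224, -0.288], TCP at [0.161, -0.656, 0.227] pointing down, gripper open.
Joint ranges: [-3.07, 3.07], [-1.43, 2.12], [-1.02, 1.25], [-3.03, 1.67], [-3.05, -0], [-3.03, 3.03]. Speed limits (rad/s): [2.39, 2.39, 3.01, 3.14, 3.14, 3.14].

### API

Orientations are given as a unit quaternion [x, y, z, w].
In Python, from bench import readout, cams, ticket, r gives the robot as it stands. The module is installed in compiled form; this text tells all that it offers.
- The arm moves only by the shell command python3 -m creep 'ROWS'. ROWS is JSON, a list of rows, each an object with "fingers": the gripper command: -1 is fully open, 1 is shut, values between are in proportion; "translation": the shift along the world's x, y, z in m, a list of three; "twist": the turn about the world's z in rad. In form: [{"fingers": fingers, "translation": [x, y, z], "twist": twist}, ...]. A call has 1 to 20 rows; each row shifts and turns the commanded pose from where the row before left it; what a row does not reach is not made up. A row lasts 1/8 s, in which the tool goes at most 62.5 mm and 10.7 degrees, less where a joint would pass 70% of its speed; a pose out of reach is approached as far as the arm can. A call with a gripper value outside its range is refused whole. The fingers move at their own pace and stop on an object; the grip force is fixed at half the most. Time passes only in rows, so rows that do not move let the fingers close. It gives the time, the measured TCP pose, the force, the opening and the grip force at its end, in the units of the state.
- readout.read_state(): the state, without advancing time (a new reading comes with each control period).
- cams.capture(name): name is "scene" or "top"; returns the picture (400x640x3 uint8, red, green, blue); there is no depth.
- cams.get_calibration(name): a dict with "fov_y" (degrees; the focal length in pixels is half the picture's height over the tangent of half this angle, whatever the lens; pixels are square), "cx", "cy" (the principal point, pixels), "R" (3x3) and "t" (3): a world point X has camera coordinates R X + t. Camera axes: x right, y down, z forward; pixel columns grow to the right and rows downward; lengths in m; the calibration is good to about 2 mm. A picture is of the moment at which its call begins. get_calibration takes no time and is no camera call.
- ticket.job_done(): hands the job in; it is judged then, once.
The state is a dict: "t": time; "q": joint angles; "qvel": joint speeds; "effort": joint torques, N m; "tcp_pos": TCP position; "ee_rot": TCP orientation; "contact_force": force on the tool from outside, world axes, zero at the start; "torque": the same for the moment, N m; "opening": opening from 0.0 (shut) to 1.0 (fully open); "grip_force": force on a finger pad.
Only numpy, scipy, OpenCV 4.12 (cv2) and the standard library are available. Lean on these libraries where they do the work, as an engineer would, in place of code of your own. Each camera call takes 0.05 s, during which the arm holds its last target. There are 200 camera calls.

### The job

Unlock the grey lock box: with a fingertip roll its three thumbwheels until, from left to right, the faces with 4, 2 and 5 dots are uppermost between the pointers, then slide the bolt knob to the right all the way to its stop and let go. Press firmly enough to turn the wheels (each stands at its own height) but gently, never with more than 25 N on a wheel or the knob, and leave the things standing around undisturbed.

Things in the scene. Friction and masses are not known exactly. Their poses are not given: they have to be found in the camera images.
- lockbox: Fixed grey steel box, 300 mm wide (its y), 130 mm deep (its x), deck 75 mm above the worktop; the origin is the centre of its underside, x to its back (away from the robot), y to its left, z up; turned by up to 20 degrees. Three white thumbwheels stand in the deck in a row along its y at x = -28 mm: y = +75 (left), +25 (middle), -25 mm (right). Steel pointer ridges, 4 mm high, flank each wheel's middle.
- wheel_left (a joint): Angle of the left wheel (rad), endless; grows as its top rolls to box +x (away from the robot). 1 dot on top at 0, and each further 1.047 (60 degrees) the next number: 4 dots at 3.142 (or a whole turn from it). Each wheel: radius 28 mm, width 24 mm, axle along box y, smooth hard rim; six faces of 60 degrees with 1 to 6 black dots.
- wheel_middle (a joint): Angle of the middle wheel (rad), same meaning: 2 dots on top at 1.047. The axles are worn: each wheel's top stands somewhere from 10 to 18 mm above the deck (85 to 93 mm above the worktop), each its own height, to be found by touch, and is sprung (about 1.5 N to start, then 4 N per mm, down to 5 mm). Roll a wheel by pressing a fingertip on its top and dragging along box x.
- wheel_right (a joint): Angle of the right wheel (rad), same meaning: 5 dots on top at 4.189. Every wheel resists with about 7 N at the rim, so a fingertip pressed with less than about 10 N slips over it and about 15 N rolls it; it stays where it is left, and nothing clicks.
- bolt (a joint): Travel of the bolt (m) along box -y (right): 0 locked, 0.026 open at its stop. It stays where it is left and rubs with about 3 N. Hidden pins on it pass a slot in each wheel: while a wheel is more than about 10 degrees off its code the bolt is blocked after some 2 mm; once through, it holds the wheels.
- bolt_knob (a point): Middle of the top face of the bolt knob, a dark upright block, 20 mm along box x by 12 mm along box y, 28 mm high (top 103 mm above the worktop), with a base flange 24 by 18 mm, 4 mm high, in line with the wheels. Locked it stands at box x = -28, y = -95 mm.
- salt_shaker: Bystander, not to be moved: salt shaker, 44x44x90 mm, left of the box. Origin under its centre.
- garlic: Bystander, not to be moved: garlic bulb, 53 mm, right of the box near its front. Origin under its centre.
- lime: Bystander, not to be moved: lime, 55x47x48 mm, right of the box near its back. Origin under its centre.
- mug: Bystander, not to be moved: mug with a handle, 93 mm high, farther left. Origin under its centre.
- pepper_mill: Bystander, not to be moved: wooden pepper mill, 58x58x170 mm, farther right. Origin under its centre.
- notebook: Bystander, not to be moved: thin notebook, 210x152x14 mm, lying at the front left. Origin under its centre.

How it is judged:
On the way:
1. the three wheels show 4, 2 and 5 dots on top, left to right ((value of joint wheel_left between -3.3616 and -2.9216 rad or value of joint wheel_left between 2.9216 and 3.3616 rad or value of joint wheel_left between 9.2048 and 9.6448 rad) and (value of joint wheel_middle between -5.456 and -5.016 rad or value of joint wheel_middle between 0.8272 and 1.2672 rad or value of joint wheel_middle between 7.1104 and 7.5504 rad) and (value of joint wheel_right between -2.3144 and -1.8744 rad or value of joint wheel_right between 3.9688 and 4.4088 rad or value of joint wheel_right between 10.252 and 10.692 rad)), for 0.2 s.
At the end, for the whole second after the job is handed in: The 4-dot face of the left wheel, the 2-dot face of the middle one and the 5-dot face of the right one are uppermost (within about 12 degrees, 0.22 rad), and the bolt has been slid right to within 2.5 mm of its stop and is at rest (all of step 1 and value of joint bolt above 0.0235 m and velocity of joint bolt below 0.005 m/s); the robot touches nothing.
It fails at once if the left wheel is pressed with more than 25 N (contact force between the fingers and wheel_left above 25 N).
It fails at once if the middle wheel is pressed with more than 25 N (contact force between the fingers and wheel_middle above 25 N).
It fails at once if the right wheel is pressed with more than 25 N (contact force between the fingers and wheel_right above 25 N).
It fails at once if the bolt is forced with more than 25 N (contact force between the fingers and bolt above 25 N).
It fails at once if a bystander is moved by more than 2 cm (distance of any of salt_shaker, garlic, lime, mug, pepper_mill, notebook from where it was at the start of the episode above 0.02 m).
It also fails if it takes over 72 s, if anything falls off the work surface, if the arm or the gripper's body presses on something with over 40 N, if the wrist force passes 120 N, or if a joint passes its speed limit or range.

## Working session

There is one attempt and no reset: what is moved stays moved. The work goes in short steps, Python scripts to look and compute and a shell command to move; the robot and the scene stay as the last step left them, time stands still between calls to the robot, and variables do not carry over. Pictures are saved under pics/ and viewed, at most 10 in all, crops included, and the job is handed in when it is done.

```bash
mkdir -p pics
python3 - <<'E'
from bench import readout,cams,r
import cv2,numpy as np
for n in("top","scene"):
    im=cams.capture(n); cv2.imwrite(f"pics/{n}0.png",im[:,:,::-1]); c=cams.get_calibration(n); print(n,c)
s=readout.read_state(); print({k:np.round(v,3).tolist() for k,v in s.items()})
E
```

```text
top {'fov_y': 50.67141305076176, 'cx': 321.12067763592734, 'cy': 199.76727424116942, 'R': array([[ 0.00222085, -0.99999303, -0.00300225],
       [-0.99660181, -0.00196609, -0.08234657],
       [ 0.08234009,  0.00317493, -0.99659923]]), 't': array([0.00944777, 0.55041348, 1.1981043 ])}
scene {'fov_y': 51.471104705271514, 'cx': 325.37444719916715, 'cy': 192.0396263181313, 'R': array([[-0.51219521, -0.85885358, -0.00515679],
       [-0.66121948,  0.39814963, -0.6358189 ],
       [ 0.54812851, -0.32225363, -0.77182105]]), 't': array([0.28624588, 0.399912  , 0.93021514])}
{'t': 0.1, 'q': [-1.042, 0.359, 0.011, -0.0, -1.224, -0.288], 'qvel': [-0.002, -0.003, 0.002, 0.002, 0.001, -0.0], 'effort': [-0.002, -58.417, 29.375, 7.016, 0.01, -0.0], 'tcp_pos': [0.161, -0.655, 0.226], 'ee_rot': [-0.12, 0.993, 0.001, -0.0], 'contact_force': [-0.189, 0.716, 0.192], 'torque': [-0.023, -0.019, 0.013], 'grip_force': 0.0, 'opening': 1.001}
```

View pics/top0.png

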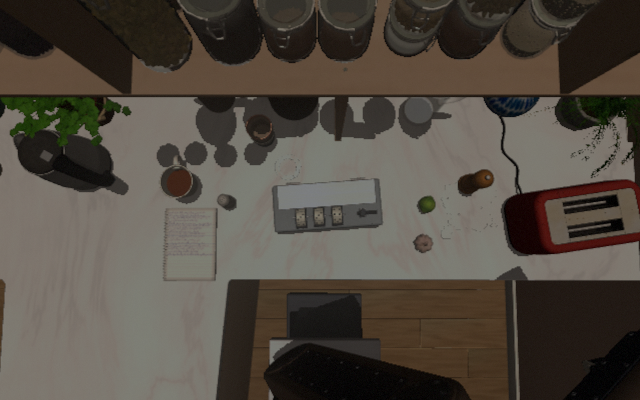

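View pics/scene0.png

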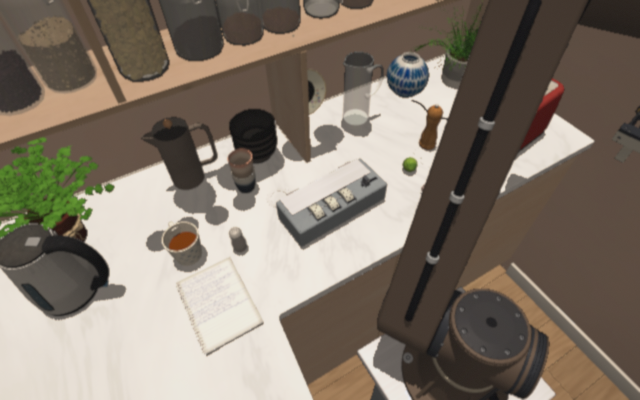

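The top view shows the box at about (272–382, 180–233), with its wheels near (300, 216), (319, 216) and (336, 215) and the knob near (366, 212). Next I'll enlarge the box in both views.

Run:
```python
import cv2,numpy as np
a=cv2.imread("pics/top0.png")[172:240,262:392]; b=cv2.imread("pics/scene0.png")[155:248,268:395]
f=lambda m,k:cv2.convertScaleAbs(cv2.resize(m,None,fx=k,fy=k,interpolation=cv2.INTER_CUBIC),alpha=1.6)
cv2.imwrite("pics/a.png",f(a,6)); cv2.imwrite("pics/b.png",f(b,6))
```

```text
(no output)
```

View pics/a.png

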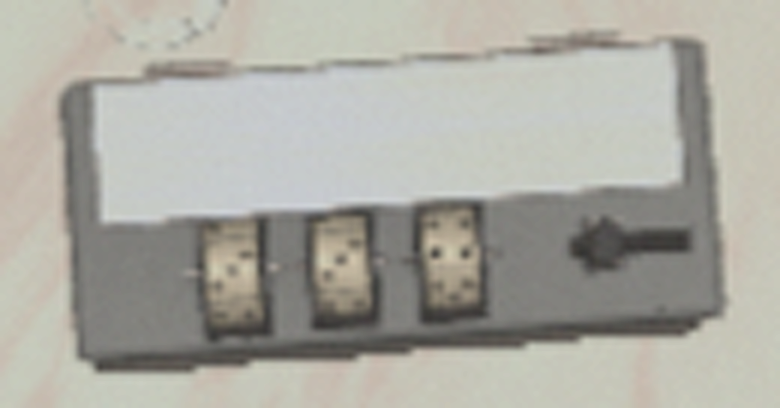

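View pics/b.png

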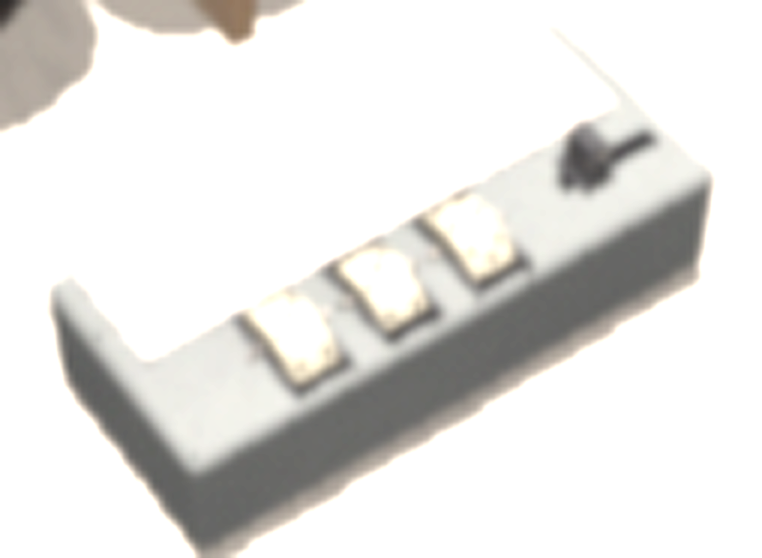

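```bash
cat > h.py <<'E'
import numpy as np,cv2
from bench import cams,readout
from scipy.optimize import least_squares
def proj(n,P):
    c=cams.get_calibration(n); f=200/np.tan(np.radians(c["fov_y"]/2)); X=np.atleast_2d(P)@np.array(c["R"]).T+c["t"]
    return f*X[:,:2]/X[:,2:]+[c["cx"],c["cy"]]
def box(p,B):
    B=np.atleast_2d(B); c,s=np.cos(p[2]),np.sin(p[2])
    return np.c_[p[0]+c*B[:,0]-s*B[:,1],p[1]+s*B[:,0]+c*B[:,1],B[:,2]]
E
python3 - <<'E'
from h import *
C=np.array([[-65,150,75],[65,150,75],[65,-150,75],[-65,-150,75]])/1e3
T=np.array([[82,358],[62,85],[703,38],[722,312]])/6+[262,172]
B2=np.array([[-65,150,75],[-65,150,0],[-65,-150,75],[-65,-150,0],[65,150,75]])/1e3
S=np.array([[197,470],[205,553],[710,180],[697,275],[55,288]])/6+[268,155]
ft=lambda p:(proj("top",box(p,C))-T).ravel()
fs=lambda p:(proj("scene",box(p,B2))-S).ravel()
for f in (ft,fs,lambda p:np.r_[ft(p),fs(p)]):
    s=least_squares(f,[.5,0,0]); print(s.x.round(4),s.fun.round(1))
p=s.x; np.save("p.npy",p)
K=box(p,[[-.028,.075,.089],[-.028,.025,.089],[-.028,-.025,.089],[-.028,-.095,.103]])
print(K.round(4),((proj("top",K)-[262,172])*6).round(), np.linalg.norm(K[:,:2],axis=1).round(3))
ims=[cams.capture("top").astype(float) for _ in range(8)]; print("noise",np.std(ims,0).mean())
im=np.mean(ims,0).astype(np.float32); np.save("im.npy",im)
out=[]
for y in(.075,.025,-.025):
    ang=np.linspace(70,-70,281)*np.pi/180; w=np.linspace(.013,-.013,53)
    A,W=np.meshgrid(ang,w,indexing="ij")
    P=box(p,np.c_[-.028+.028*np.sin(A).ravel(),y+W.ravel(),.061+.028*np.cos(A).ravel()])
    uv=proj("top",P).astype(np.float32).reshape(281,53,2)
    o=cv2.remap(im,uv[...,0],uv[...,1],cv2.INTER_CUBIC); o=np.clip(o*1.3,0,255).astype(np.uint8)[:,:,::-1].copy()
    o=cv2.resize(o,None,fx=4,fy=2)
    for d in range(-60,61,30): cv2.line(o,(0,2*(70-d)*2),(8,2*(70-d)*2),(0,0,255),2)
    out+=[o,np.zeros((562,12,3),np.uint8)]
cv2.imwrite("pics/u.png",np.hstack(out))
E
```

```text
[ 0.5318 -0.0069  0.0742] [-1.   0.7 -0.6 -0.7  0.4 -0.6  1.2  0.5]
[ 0.5279 -0.0056  0.0735] [-0.6  0.7 -0.5  2.2  2.3 -1.7  1.6 -1.2 -2.5 -1.2]
[ 0.53   -0.0064  0.0749] [-1.1  1.4 -0.8  0.   0.2  0.   1.   1.1 -0.7 -0.  -0.6  1.5  2.  -2.4
  1.4 -1.8 -2.6 -1.8]
[[ 0.4965  0.0663  0.089 ]
 [ 0.5002  0.0164  0.089 ]
 [ 0.504  -0.0334  0.089 ]
 [ 0.5092 -0.1032  0.103 ]] [[231. 273.]
 [341. 265.]
 [451. 257.]
 [608. 244.]] [0.501 0.501 0.505 0.52 ]
noise 0.9255537787447989
```

View pics/u.png

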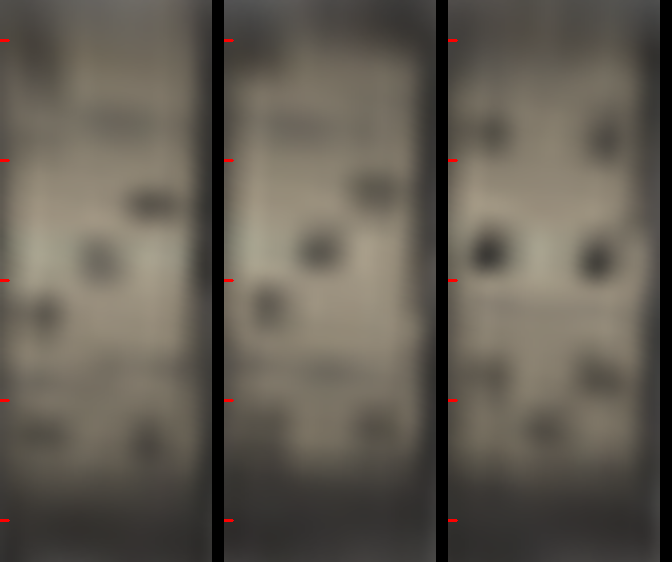

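Unwrapping the wheels, I read face 3 on top of the left wheel at about +6° (126°, so it needs +54°). The middle wheel has face 3 at +8° (128°, needs -68°). The right wheel has face 4 at +23° with face 5 in front of it (203°, needs +37°). At 0.489 mm per degree, the strokes are about +26, -33 and +18 mm along box x. I'll move over the left wheel with the fingers shut and the closing line along box x.

```bash
python3 -m creep '[{"fingers":1,"translation":[0.018,0.04,0],"twist":0.078},{"fingers":1,"translation":[0.018,0.04,0],"twist":0.078},{"fingers":1,"translation":[0.018,0.04,0],"twist":0.078},{"fingers":1,"translation":[0.018,0.04,0],"twist":0.078},{"fingers":1,"translation":[0.018,0.04,0],"twist":0.078},{"fingers":1,"translation":[0.018,0.04,0],"twist":0.078},{"fingers":1,"translation":[0.018,0.04,0],"twist":0.078},{"fingers":1,"translation":[0.018,0.04,0],"twist":0.078},{"fingers":1,"translation":[0.018,0.04,0],"twist":0.078},{"fingers":1,"translation":[0.018,0.04,0],"twist":0.078},{"fingers":1,"translation":[0.018,0.04,0],"twist":0.078},{"fingers":1,"translation":[0.018,0.04,0],"twist":0.078},{"fingers":1,"translation":[0.018,0.04,0],"twist":0.078},{"fingers":1,"translation":[0.018,0.04,0],"twist":0.078},{"fingers":1,"translation":[0.018,0.04,0],"twist":0.078},{"fingers":1,"translation":[0.018,0.04,0],"twist":0.078},{"fingers":1,"translation":[0.018,0.04,0],"twist":0.078},{"fingers":1,"translation":[0.018,0.04,0],"twist":0.078},{"fingers":1,"translation":[0,0,0],"twist":0},{"fingers":1,"translation":[0,0,0],"twist":0}]'
python3 - <<'E'
from h import *
im=cams.capture("scene"); cv2.imwrite("pics/s1.png",im[100:300,200:460,::-1].repeat(3,0).repeat(3,1))
E
```

```text
t: 3.0
tcp_pos: [0.4846, 0.0644, 0.2264]
ee_rot: [0.733, -0.68, -0.0, 0.0]
contact_force: [-0.8, -0.7, -0.2]
opening: 0.008
grip_force: 0.0
```

View pics/s1.png

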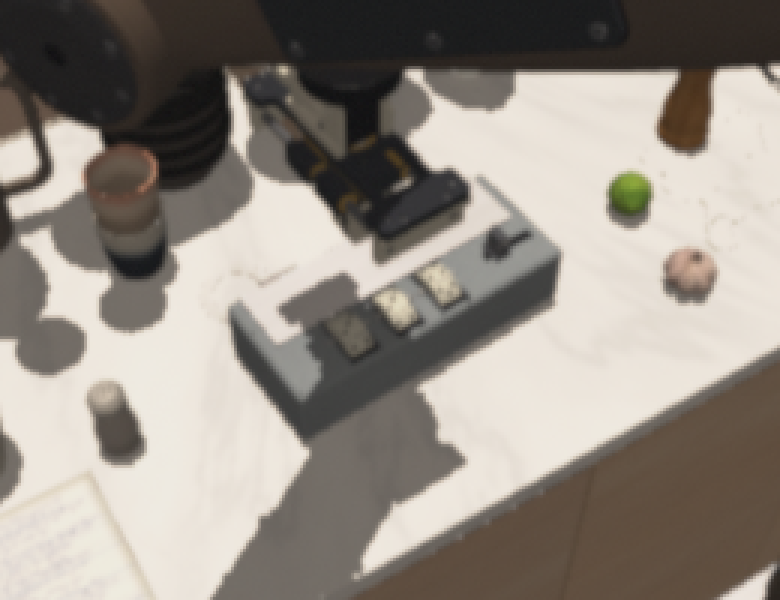

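The picture shows the shut gripper above the box, clear of everything, with the knob and wheels free. Next I'll go down for the touch, in stages.

```bash
python3 -m creep '[{"fingers":1,"translation":[0,0.001,-0.03],"twist":0},{"fingers":1,"translation":[0,0,-0.04],"twist":0},{"fingers":1,"translation":[0,0,-0.04],"twist":0},{"fingers":1,"translation":[0,0,-0.016],"twist":0},{"fingers":1,"translation":[0,0,-0.005],"twist":0},{"fingers":1,"translation":[0,0,-0.003],"twist":0},{"fingers":1,"translation":[0,0,-0.002],"twist":0},{"fingers":1,"translation":[0,0,0],"twist":0}]'
```

```text
t: 4.05
tcp_pos: [0.4852, 0.0656, 0.0911]
ee_rot: [0.733, -0.68, 0.0, -0.0]
contact_force: [0.3, 0.8, -1.5]
opening: 0.009
grip_force: 0.0
```

```bash
python3 -m creep '[{"fingers":1,"translation":[0,0,-0.0015],"twist":0},{"fingers":1,"translation":[0,0,-0.001],"twist":0},{"fingers":1,"translation":[0,0,0],"twist":0},{"fingers":1,"translation":[0,0,0],"twist":0}]'
```

```text
t: 4.55
tcp_pos: [0.4853, 0.0656, 0.0884]
ee_rot: [0.733, -0.68, 0.0, -0.0]
contact_force: [-0.1, -0.4, 3.7]
opening: 0.005
grip_force: 2.2
```

```bash
python3 -m creep '[{"fingers":1,"translation":[0,0,-0.001],"twist":0},{"fingers":1,"translation":[0,0,-0.001],"twist":0},{"fingers":1,"translation":[0,0,-0.0005],"twist":0},{"fingers":1,"translation":[0,0,0],"twist":0},{"fingers":1,"translation":[0,0,0],"twist":0}]'
```

```text
t: 5.18
tcp_pos: [0.4855, 0.0657, 0.0863]
ee_rot: [0.733, -0.68, 0.0, -0.001]
contact_force: [-0.8, -0.2, 10.6]
opening: 0.005
grip_force: 5.0
```

```bash
python3 -m creep '[{"fingers":1,"translation":[0,0,-0.0011],"twist":0},{"fingers":1,"translation":[0,0,0],"twist":0},{"fingers":1,"translation":[0.0015,0.0001,0],"twist":0},{"fingers":1,"translation":[0.0015,0.0001,0],"twist":0},{"fingers":1,"translation":[0.0015,0.0001,0],"twist":0},{"fingers":1,"translation":[0.0015,0.0001,0],"twist":0}]'
```

```text
t: 5.92
tcp_pos: [0.4892, 0.0656, 0.0848]
ee_rot: [0.733, -0.681, -0.001, 0.001]
contact_force: [-11.0, 3.1, 18.2]
opening: 0.002
grip_force: 9.7
```

```bash
python3 -m creep '[{"fingers":1,"translation":[0.0005,0,0.0006],"twist":0},{"fingers":1,"translation":[0.001,0.0001,0],"twist":0},{"fingers":1,"translation":[0.001,0.0001,0],"twist":0},{"fingers":1,"translation":[0.001,0.0001,0],"twist":0}]'
```

```text
t: 6.42
tcp_pos: [0.4932, 0.066, 0.0857]
ee_rot: [0.733, -0.68, -0.001, 0.001]
contact_force: [-8.7, 2.1, 17.6]
opening: 0.007
grip_force: 8.7
```

```bash
python3 -m creep '[{"fingers":1,"translation":[0.0015,0.0001,0.0004],"twist":0},{"fingers":1,"translation":[0.0015,0.0001,0],"twist":0},{"fingers":1,"translation":[0.0015,0.0001,0],"twist":0},{"fingers":1,"translation":[0.0015,0.0001,0],"twist":0}]'
```

```text
t: 6.92
tcp_pos: [0.4996, 0.0665, 0.0862]
ee_rot: [0.733, -0.68, -0.0, 0.001]
contact_force: [-6.5, 1.1, 16.6]
opening: 0.007
grip_force: 7.9
```

```bash
python3 -m creep '[{"fingers":1,"translation":[0.0015,0.0001,0.0001],"twist":0},{"fingers":1,"translation":[0.0015,0.0001,0],"twist":0},{"fingers":1,"translation":[0.0015,0.0001,0],"twist":0},{"fingers":1,"translation":[0.0015,0.0001,0],"twist":0}]'
```

```text
t: 7.42
tcp_pos: [0.5059, 0.0669, 0.0862]
ee_rot: [0.733, -0.68, -0.0, 0.0]
contact_force: [-7.0, 1.2, 14.3]
opening: 0.006
grip_force: 6.5
```

```bash
python3 -m creep '[{"fingers":1,"translation":[0.0015,0.0001,0],"twist":0},{"fingers":1,"translation":[0.0015,0.0001,0],"twist":0},{"fingers":1,"translation":[0.0015,0.0001,0],"twist":0},{"fingers":1,"translation":[0.0008,0,0],"twist":0},{"fingers":1,"translation":[0,0,0],"twist":0}]'; python3 -m creep '[{"fingers":1,"translation":[0,0,0.02],"twist":0},{"fingers":1,"translation":[0.0025,-0.025,0],"twist":0},{"fingers":1,"translation":[0.0025,-0.025,0],"twist":0},{"fingers":1,"translation":[0,0,-0.006],"twist":0},{"fingers":1,"translation":[0,0,-0.005],"twist":0},{"fingers":1,"translation":[0,0,-0.003],"twist":0},{"fingers":1,"translation":[0,0,0],"twist":0},{"fingers":1,"translation":[0,0,0],"twist":0}]'
```

```text
t: 8.05
tcp_pos: [0.5109, 0.0671, 0.0858]
ee_rot: [0.733, -0.68, -0.0, 0.001]
contact_force: [-4.9, 0.6, 11.3]
opening: 0.01
grip_force: 5.3
t: 9.05
tcp_pos: [0.5168, 0.0176, 0.0916]
ee_rot: [0.733, -0.68, 0.0, -0.0]
contact_force: [0.8, 0.3, 1.1]
opening: 0.001
grip_force: 0.0
```

```bash
python3 -m creep '[{"fingers":1,"translation":[-0.005,-0.0006,0],"twist":0},{"fingers":1,"translation":[0,0,-0.0015],"twist":0},{"fingers":1,"translation":[0,0,-0.001],"twist":0},{"fingers":1,"translation":[0,0,0],"twist":0},{"fingers":1,"translation":[0,0,0],"twist":0}]'
```

```text
t: 9.68
tcp_pos: [0.5118, 0.0167, 0.0891]
ee_rot: [0.733, -0.68, 0.0, 0.0]
contact_force: [-0.8, 0.2, 0.9]
opening: 0.004
grip_force: 0.0
```

```bash
python3 -m creep '[{"fingers":1,"translation":[0,0,-0.0015],"twist":0},{"fingers":1,"translation":[0,0,-0.001],"twist":0},{"fingers":1,"translation":[0,0,0],"twist":0},{"fingers":1,"translation":[0,0,0],"twist":0}]'
```

```text
t: 10.18
tcp_pos: [0.5119, 0.0167, 0.0867]
ee_rot: [0.733, -0.68, 0.0, -0.0]
contact_force: [-0.4, -0.4, 2.6]
opening: 0.004
grip_force: 1.1
```

```bash
python3 -m creep '[{"fingers":1,"translation":[0,0,-0.001],"twist":0},{"fingers":1,"translation":[0,0,-0.001],"twist":0},{"fingers":1,"translation":[0,0,-0.0008],"twist":0},{"fingers":1,"translation":[0,0,0],"twist":0},{"fingers":1,"translation":[-0.0015,-0.0001,0],"twist":0},{"fingers":1,"translation":[-0.0015,-0.0001,0],"twist":0},{"fingers":1,"translation":[-0.0015,-0.0001,0],"twist":0}]'
```

```text
t: 11.05
tcp_pos: [0.5105, 0.0171, 0.0854]
ee_rot: [0.733, -0.68, 0.002, -0.003]
contact_force: [5.5, -1.7, 5.2]
opening: 0.005
grip_force: 3.3
```

```bash
python3 -m creep '[{"fingers":1,"translation":[0,0,0],"twist":0},{"fingers":1,"translation":[0,0,0],"twist":0}]'
```

```text
t: 11.3
tcp_pos: [0.5104, 0.0171, 0.0854]
ee_rot: [0.733, -0.68, 0.002, -0.002]
contact_force: [4.5, -1.1, 6.8]
opening: 0.006
grip_force: 3.4
```

Run:
```python
from h import *
s=readout.read_state(); print({k:np.round(v,4).tolist() for k,v in s.items()})
for n,sl in(("top",np.s_[130:280,220:440]),("scene",np.s_[120:270,230:430])): cv2.imwrite(f"pics/{n}2.png",cv2.resize(cams.capture(n)[sl][:,:,::-1],None,fx=3.5,fy=3.5))
```

```text
{'t': 11.3, 'q': [0.4197, 0.2291, -0.5374, 0.0021, -0.7983, -0.3459], 'qvel': [-0.0004, 0.0021, 0.002, 0.0007, 0.0007, -0.0005], 'effort': [0.6205, -37.7464, 17.3783, 3.0826, -1.5563, -0.0101], 'tcp_pos': [0.5104, 0.0171, 0.0854], 'ee_rot': [0.7332, -0.68, 0.0019, -0.0024], 'contact_force': [4.4871, -1.0727, 6.7738], 'torque': [-0.3485, -1.7634, 0.0731], 'grip_force': 3.4056, 'opening': 0.0063}
```

View pics/scene2.png

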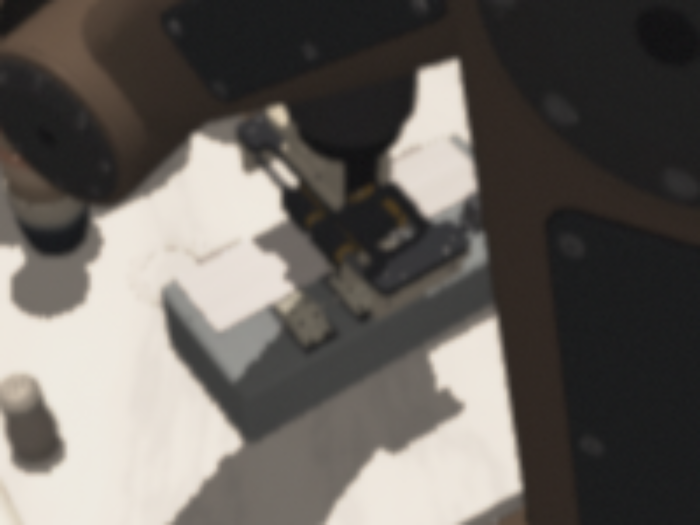

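```bash
python3 -m creep '[{"fingers":1,"translation":[-0.0015,-0.0001,0],"twist":0},{"fingers":1,"translation":[-0.0015,-0.0001,0],"twist":0}]'
python3 - <<'E'
from h import *
s=readout.read_state(); print({k:np.round(s[k],4).tolist() for k in("q","effort","torque")})
E
```

```text
t: 11.65
tcp_pos: [0.5082, 0.0172, 0.0856]
ee_rot: [0.733, -0.68, 0.002, -0.003]
contact_force: [6.4, 0.3, 6.2]
opening: 0.004
grip_force: 3.5
{'q': [0.422, 0.2246, -0.5432, 0.0022, -0.7956, -0.3481], 'effort': [0.1624, -36.9265, 16.2169, 2.8762, -2.213, 0.0125], 'torque': [-0.0617, -2.3168, -0.0022]}
```

```bash
python3 -m creep '[{"fingers":1,"translation":[0,0,-0.001],"twist":0},{"fingers":1,"translation":[0,0,-0.001],"twist":0},{"fingers":1,"translation":[0,0,-0.0005],"twist":0},{"fingers":1,"translation":[0,0,0],"twist":0}]'; python3 -m creep '[{"fingers":1,"translation":[-0.001,-0.0001,0],"twist":0},{"fingers":1,"translation":[-0.001,-0.0001,0],"twist":0}]'
```

```text
t: 12.15
tcp_pos: [0.5082, 0.0172, 0.0837]
ee_rot: [0.733, -0.68, 0.002, -0.003]
contact_force: [3.8, -0.5, 12.7]
opening: 0.003
grip_force: 6.8
t: 12.4
tcp_pos: [0.5078, 0.0173, 0.0842]
ee_rot: [0.734, -0.68, 0.003, -0.004]
contact_force: [9.4, -2.0, 10.9]
opening: 0.0
grip_force: 6.0
```

```bash
python3 -m creep '[{"fingers":1,"translation":[-0.0015,-0.0001,-0.0005],"twist":0},{"fingers":1,"translation":[-0.0015,-0.0001,-0.0003],"twist":0},{"fingers":1,"translation":[-0.0015,-0.0001,0],"twist":0}]'
```

```text
t: 12.78
tcp_pos: [0.5037, 0.017, 0.0838]
ee_rot: [0.734, -0.68, 0.003, -0.005]
contact_force: [8.2, -0.9, 14.5]
opening: 0.007
grip_force: 7.1
```

```bash
python3 -m creep '[{"fingers":1,"translation":[-0.0015,-0.0001,0],"twist":0},{"fingers":1,"translation":[-0.0015,-0.0001,0],"twist":0},{"fingers":1,"translation":[-0.0015,-0.0001,0],"twist":0},{"fingers":1,"translation":[-0.0015,-0.0001,0],"twist":0}]'; python3 -m creep '[{"fingers":1,"translation":[-0.0015,-0.0001,0],"twist":0},{"fingers":1,"translation":[-0.0015,-0.0001,0],"twist":0},{"fingers":1,"translation":[-0.0015,-0.0001,0],"twist":0},{"fingers":1,"translation":[-0.0015,-0.0001,0],"twist":0}]'
```

```text
t: 13.28
tcp_pos: [0.4974, 0.0166, 0.0837]
ee_rot: [0.734, -0.68, 0.003, -0.004]
contact_force: [6.8, -1.7, 14.3]
opening: 0.004
grip_force: 7.1
t: 13.78
tcp_pos: [0.4907, 0.0162, 0.0832]
ee_rot: [0.733, -0.68, 0.003, -0.004]
contact_force: [5.3, -0.5, 12.4]
opening: 0.002
grip_force: 5.6
```

```bash
python3 -m creep '[{"fingers":1,"translation":[0,0,0.012],"twist":0},{"fingers":1,"translation":[0.012,0.0009,0],"twist":0},{"fingers":1,"translation":[0.012,0.0009,0],"twist":0},{"fingers":1,"translation":[0,0,-0.004],"twist":0},{"fingers":1,"translation":[0,0,-0.002],"twist":0},{"fingers":1,"translation":[0,0,-0.002],"twist":0},{"fingers":1,"translation":[0,0,-0.001],"twist":0},{"fingers":1,"translation":[0,0,0],"twist":0}]'
```

```text
t: 14.78
tcp_pos: [0.5101, 0.0167, 0.0843]
ee_rot: [0.733, -0.68, 0.0, -0.0]
contact_force: [-1.5, 0.2, 10.3]
opening: 0.004
grip_force: 5.0
```

```bash
python3 -m creep '[{"fingers":1,"translation":[-0.0005,0,-0.001],"twist":0},{"fingers":1,"translation":[-0.0015,-0.0001,-0.0005],"twist":0},{"fingers":1,"translation":[-0.0015,-0.0001,-0.0003],"twist":0},{"fingers":1,"translation":[-0.0015,-0.0001,-0.0003],"twist":0},{"fingers":1,"translation":[-0.0015,-0.0001,0],"twist":0}]'; python3 -m creep '[{"fingers":1,"translation":[-0.0015,-0.0001,0],"twist":0},{"fingers":1,"translation":[-0.0015,-0.0001,0],"twist":0},{"fingers":1,"translation":[-0.0015,-0.0001,0],"twist":0}]'
```

```text
t: 15.4
tcp_pos: [0.5081, 0.0169, 0.0842]
ee_rot: [0.734, -0.68, 0.003, -0.004]
contact_force: [8.0, -4.3, 10.8]
opening: 0.001
grip_force: 6.1
t: 15.78
tcp_pos: [0.5034, 0.0165, 0.0842]
ee_rot: [0.734, -0.68, 0.003, -0.003]
contact_force: [8.1, -4.2, 12.9]
opening: 0.004
grip_force: 6.3
```

```bash
python3 -m creep '[{"fingers":1,"translation":[-0.0015,-0.0001,-0.0002],"twist":0},{"fingers":1,"translation":[-0.0015,-0.0001,0],"twist":0},{"fingers":1,"translation":[-0.0015,-0.0001,0],"twist":0},{"fingers":1,"translation":[-0.001,-0.0001,0],"twist":0},{"fingers":1,"translation":[0,0,0],"twist":0}]'
```

```text
t: 16.4
tcp_pos: [0.4976, 0.0161, 0.0839]
ee_rot: [0.733, -0.68, 0.003, -0.003]
contact_force: [7.0, -3.8, 13.4]
opening: 0.003
grip_force: 6.6
```

```bash
python3 -m creep '[{"fingers":1,"translation":[0,0,0.025],"twist":0},{"fingers":1,"translation":[0,-0.025,0],"twist":0},{"fingers":1,"translation":[0,-0.0247,0],"twist":0},{"fingers":1,"translation":[0,0,-0.006],"twist":0},{"fingers":1,"translation":[0,0,-0.004],"twist":0},{"fingers":1,"translation":[0,0,-0.002],"twist":0},{"fingers":1,"translation":[0,0,-0.001],"twist":0},{"fingers":1,"translation":[0,0,0],"twist":0}]'
```

```text
t: 17.4
tcp_pos: [0.4933, -0.0338, 0.0931]
ee_rot: [0.733, -0.68, -0.0, 0.0]
contact_force: [0.0, 0.6, 0.2]
opening: 0.005
grip_force: 0.0
```

```bash
python3 -m creep '[{"fingers":1,"translation":[0,0,-0.0015],"twist":0},{"fingers":1,"translation":[0,0,-0.0015],"twist":0},{"fingers":1,"translation":[0,0,0],"twist":0},{"fingers":1,"translation":[0,0,0],"twist":0}]'
```

```text
t: 17.9
tcp_pos: [0.4933, -0.0341, 0.0902]
ee_rot: [0.733, -0.68, 0.0, -0.0]
contact_force: [-0.2, -0.3, 0.6]
opening: 0.001
grip_force: 0.0
```

```bash
python3 -m creep '[{"fingers":1,"translation":[0,0,-0.0015],"twist":0},{"fingers":1,"translation":[0,0,-0.0015],"twist":0},{"fingers":1,"translation":[0,0,0],"twist":0},{"fingers":1,"translation":[0,0,0],"twist":0}]'
```

```text
t: 18.4
tcp_pos: [0.4934, -0.0341, 0.0873]
ee_rot: [0.733, -0.68, 0.0, -0.0]
contact_force: [-0.3, 0.2, 2.7]
opening: 0.005
grip_force: 1.1
```

```bash
python3 -m creep '[{"fingers":1,"translation":[0,0,-0.001],"twist":0},{"fingers":1,"translation":[0,0,-0.001],"twist":0},{"fingers":1,"translation":[0.001,0.0001,0],"twist":0},{"fingers":1,"translation":[0.001,0.0001,0],"twist":0},{"fingers":1,"translation":[0.001,0.0001,0],"twist":0},{"fingers":1,"translation":[0.001,0.0001,0],"twist":0}]'
```

```text
t: 19.15
tcp_pos: [0.4947, -0.0343, 0.0847]
ee_rot: [0.733, -0.681, -0.001, 0.002]
contact_force: [-9.3, 0.7, 9.2]
opening: 0.008
grip_force: 5.4
```

```bash
python3 -m creep '[{"fingers":1,"translation":[0.001,0.0001,-0.0005],"twist":0},{"fingers":1,"translation":[0.001,0.0001,-0.0003],"twist":0},{"fingers":1,"translation":[0.001,0.0001,0],"twist":0},{"fingers":1,"translation":[0.001,0.0001,0],"twist":0}]'
```

```text
t: 19.65
tcp_pos: [0.499, -0.0339, 0.0844]
ee_rot: [0.733, -0.681, -0.001, 0.002]
contact_force: [-8.4, 0.9, 13.9]
opening: 0.001
grip_force: 7.0
```

Rolling (about 5 mm so far). I'll continue to about x = 0.511 and then back off to look.

```bash
python3 -m creep '[{"fingers":1,"translation":[0.0015,0.0001,0],"twist":0},{"fingers":1,"translation":[0.0015,0.0001,0],"twist":0},{"fingers":1,"translation":[0.0015,0.0001,0],"twist":0},{"fingers":1,"translation":[0.0015,0.0001,0],"twist":0}]'; python3 -m creep '[{"fingers":1,"translation":[0.0015,0.0001,0],"twist":0},{"fingers":1,"translation":[0.0015,0.0001,0],"twist":0},{"fingers":1,"translation":[0.0015,0.0001,0],"twist":0},{"fingers":1,"translation":[0,0,0],"twist":0}]'; python3 -m creep '[{"fingers":1,"translation":[0,0,0.03],"twist":0},{"fingers":1,"translation":[0,0,0.04],"twist":0},{"fingers":1,"translation":[0,-0.05,0.04],"twist":0},{"fingers":1,"translation":[0,-0.055,0],"twist":0},{"fingers":1,"translation":[0,-0.055,0],"twist":0},{"fingers":1,"translation":[0,-0.055,0],"twist":0},{"fingers":1,"translation":[0,-0.055,0],"twist":0},{"fingers":1,"translation":[0,0,0],"twist":0}]'
cat > u.py <<'E'
from h import *; import sys
p=np.load("p.npy"); im=np.mean([cams.capture("top").astype(float) for _ in range(4)],0).astype(np.float32); out=[]
for y,h in((.075,.0895),(.025,.087),(-.025,.0878)):
    A,W=np.meshgrid(np.linspace(70,-70,281)*np.pi/180,np.linspace(.013,-.013,53),indexing="ij")
    P=box(p,np.c_[-.028+.028*np.sin(A).ravel(),y+W.ravel(),h-.028+.028*np.cos(A).ravel()])
    uv=proj("top",P).astype(np.float32).reshape(281,53,2)
    o=cv2.remap(im,uv[...,0],uv[...,1],cv2.INTER_CUBIC); o=np.clip((o-15)*float(sys.argv[2]),0,255).astype(np.uint8)[:,:,::-1].copy()
    o=cv2.resize(o,None,fx=4,fy=2)
    for d in range(-60,61,30): cv2.line(o,(0,2*(70-d)*2),(8,2*(70-d)*2),(0,0,255),2)
    out+=[o,np.zeros((562,12,3),np.uint8)]
cv2.imwrite(sys.argv[1],np.hstack(out))
E
python3 u.py pics/u2.png 1.8
```

```text
t: 20.15
tcp_pos: [0.5058, -0.0334, 0.0848]
ee_rot: [0.733, -0.68, -0.001, 0.001]
contact_force: [-7.9, 0.6, 13.3]
opening: 0.006
grip_force: 6.8
t: 20.65
tcp_pos: [0.5108, -0.033, 0.0848]
ee_rot: [0.733, -0.68, -0.0, 0.001]
contact_force: [-6.0, 0.3, 12.0]
opening: -0.001
grip_force: 6.2
t: 21.65
tcp_pos: [0.5108, -0.3045, 0.1921]
ee_rot: [0.731, -0.682, -0.001, 0.0]
contact_force: [0.1, -0.0, -1.0]
opening: 0.007
grip_force: 0.0
```

View pics/u2.png

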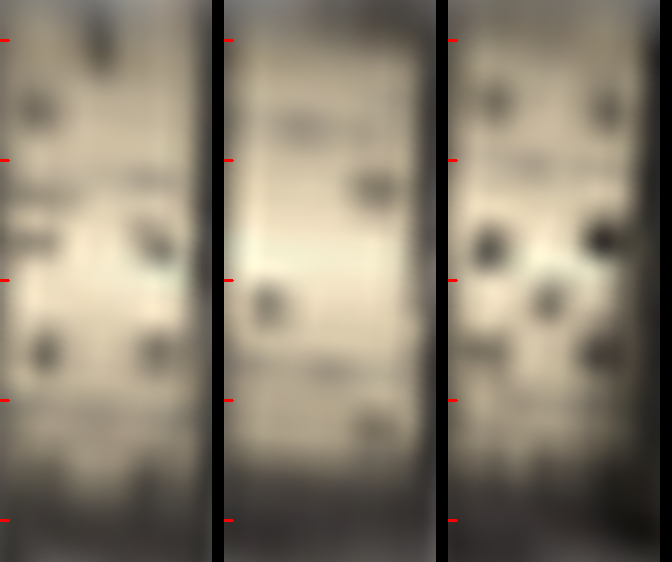

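Run:
```python
from h import *
p=np.load("p.npy"); im=np.load("im.npy")
xs=np.arange(-.045,-.010,.001); ys=np.arange(.100,-.055,-.0005)
X,Y=np.meshgrid(xs[::-1],ys,indexing="ij")
uv=proj("top",box(p,np.c_[X.ravel(),Y.ravel(),0*X.ravel()+.079])).astype(np.float32).reshape(*X.shape,2)
o=cv2.remap(im,uv[...,0],uv[...,1],cv2.INTER_CUBIC)
from bench import cams
cv2.imwrite("pics/ptr.png",cv2.resize(np.clip(o*1.6,0,255).astype(np.uint8)[:,:,::-1],(790,360),interpolation=cv2.INTER_NEAREST))
print([ (round(float(xs[::-1][i]),3)) for i in (0,17,34)])
for a in (.056,.050,.006,0,-.044):   # strips beside wheels
    j=np.abs(ys-a)<.003; pr=o[:,j].mean((1,2)); print(a,pr.round().astype(int).tolist())
```

```text
[-0.011, -0.028, -0.045]
0.056 [72, 73, 73, 73, 74, 74, 74, 74, 74, 74, 74, 75, 80, 86, 89, 85, 78, 72, 71, 71, 71, 72, 73, 74, 75, 75, 74, 74, 73, 73, 74, 74, 75, 76, 76]
0.05 [76, 76, 76, 76, 76, 76, 76, 76, 75, 75, 76, 76, 75, 73, 72, 72, 73, 75, 76, 77, 77, 77, 77, 77, 77, 77, 77, 77, 77, 78, 78, 78, 79, 79, 79]
0.006 [75, 75, 75, 76, 76, 76, 77, 77, 78, 77, 75, 72, 70, 73, 77, 79, 78, 77, 76, 76, 75, 74, 74, 73, 72, 72, 72, 73, 74, 74, 75, 75, 75, 75, 76]
0 [76, 76, 76, 76, 76, 77, 77, 77, 78, 78, 78, 78, 77, 76, 73, 71, 71, 73, 75, 77, 78, 79, 79, 79, 78, 78, 79, 79, 79, 79, 79, 79, 79, 79, 79]
-0.044 [77, 77, 78, 78, 78, 78, 78, 79, 79, 80, 80, 77, 74, 72, 71, 72, 73, 74, 76, 77, 77, 76, 77, 77, 77, 78, 78, 78, 78, 78, 78, 78, 78, 78, 78]
```

View pics/ptr.png

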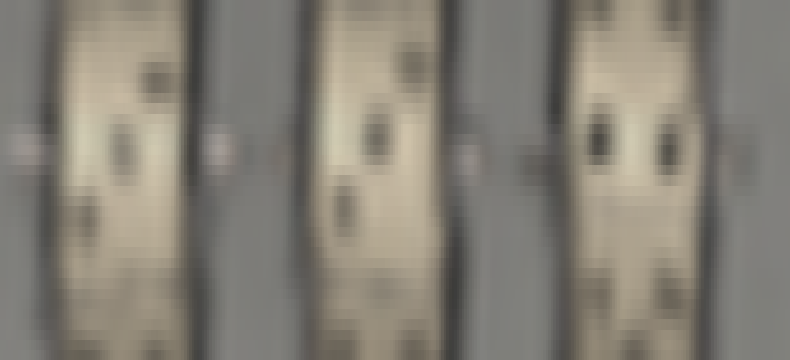

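The pointer ridges show the box about 2.3 mm further along +x than I fitted, so the readings shift by about -4.5°. That puts the left wheel at about -9°, the middle at about +3.5° and the right at about -8°. I'll nudge the right and left wheels forward by about 4 mm each.

```bash
python3 -c "
import numpy as np;p=np.load('p.npy');p[:2]+=np.array([np.cos(p[2]),np.sin(p[2])])*.0023;np.save('p.npy',p);print(p)"
python3 -m creep '[{"fingers":1,"translation":[-0.0013,0.045,0],"twist":0},{"fingers":1,"translation":[-0.0013,0.045,0],"twist":0},{"fingers":1,"translation":[-0.0013,0.045,0],"twist":0},{"fingers":1,"translation":[-0.0013,0.045,0],"twist":0},{"fingers":1,"translation":[-0.0013,0.046,0],"twist":0},{"fingers":1,"translation":[-0.001,0.045,-0.04],"twist":0},{"fingers":1,"translation":[0,0,-0.04],"twist":0},{"fingers":1,"translation":[0,0,-0.016],"twist":0},{"fingers":1,"translation":[0,0,-0.004],"twist":0},{"fingers":1,"translation":[0,0,-0.002],"twist":0},{"fingers":1,"translation":[0,0,-0.0015],"twist":0},{"fingers":1,"translation":[0,0,-0.001],"twist":0},{"fingers":1,"translation":[0,0,0],"twist":0},{"fingers":1,"translation":[0,0,0],"twist":0}]'
```

```text
[ 0.53231554 -0.00621875  0.07486156]
t: 23.6
tcp_pos: [0.5043, -0.0305, 0.0891]
ee_rot: [0.733, -0.681, 0.0, -0.0]
contact_force: [1.5, 0.2, 0.6]
opening: 0.008
grip_force: 0.0
```

```bash
python3 -m creep '[{"fingers":1,"translation":[0,-0.0025,0],"twist":0},{"fingers":1,"translation":[0,0,-0.0015],"twist":0},{"fingers":1,"translation":[0,0,-0.0015],"twist":0},{"fingers":1,"translation":[0,0,-0.001],"twist":0},{"fingers":1,"translation":[0,0,0],"twist":0},{"fingers":1,"translation":[0,0,0],"twist":0}]'
```

```text
t: 24.35
tcp_pos: [0.5045, -0.0331, 0.0857]
ee_rot: [0.733, -0.68, 0.0, -0.0]
contact_force: [-3.5, -0.6, 9.9]
opening: -0.003
grip_force: 5.0
```

```bash
python3 -m creep '[{"fingers":1,"translation":[0.001,0.0001,-0.0005],"twist":0},{"fingers":1,"translation":[0.001,0.0001,0],"twist":0},{"fingers":1,"translation":[0.001,0.0001,0],"twist":0},{"fingers":1,"translation":[0.001,0.0001,0],"twist":0},{"fingers":1,"translation":[0.001,0.0001,0],"twist":0},{"fingers":1,"translation":[0,0,0],"twist":0}]'
```

```text
t: 25.1
tcp_pos: [0.508, -0.0329, 0.0849]
ee_rot: [0.733, -0.68, -0.0, 0.001]
contact_force: [-6.3, 0.2, 12.7]
opening: 0.006
grip_force: 6.4
```

```bash
python3 -m creep '[{"fingers":1,"translation":[0.0013,0.0001,0],"twist":0},{"fingers":1,"translation":[0,0,0],"twist":0},{"fingers":1,"translation":[0,0,0.02],"twist":0},{"fingers":1,"translation":[-0.0045,0.033,0],"twist":0},{"fingers":1,"translation":[-0.0045,0.033,0],"twist":0},{"fingers":1,"translation":[-0.0045,0.033,0],"twist":0},{"fingers":1,"translation":[0,0,-0.008],"twist":0},{"fingers":1,"translation":[0,0,-0.004],"twist":0},{"fingers":1,"translation":[0,0,-0.0015],"twist":0},{"fingers":1,"translation":[0,0,0],"twist":0},{"fingers":1,"translation":[0,0,0],"twist":0}]'
```

```text
t: 26.48
tcp_pos: [0.4972, 0.0663, 0.091]
ee_rot: [0.733, -0.681, 0.0, -0.0]
contact_force: [-0.3, 0.7, -1.3]
opening: 0.007
grip_force: 0.0
```

```bash
python3 -m creep '[{"fingers":1,"translation":[-0.001,0,-0.0015],"twist":0},{"fingers":1,"translation":[0,0,-0.0015],"twist":0},{"fingers":1,"translation":[0,0,-0.0005],"twist":0},{"fingers":1,"translation":[0,0,0],"twist":0},{"fingers":1,"translation":[0,0,0],"twist":0}]'
```

```text
t: 27.1
tcp_pos: [0.4966, 0.0666, 0.0883]
ee_rot: [0.733, -0.68, 0.0, -0.0]
contact_force: [-1.0, -1.2, 7.4]
opening: 0.005
grip_force: 4.0
```

```bash
python3 -m creep '[{"fingers":1,"translation":[0.001,0.0001,-0.001],"twist":0},{"fingers":1,"translation":[0.001,0.0001,-0.0004],"twist":0},{"fingers":1,"translation":[0.001,0.0001,0],"twist":0},{"fingers":1,"translation":[0.001,0.0001,0],"twist":0},{"fingers":1,"translation":[0.001,0.0001,0],"twist":0},{"fingers":1,"translation":[0,0,0],"twist":0}]'
```

```text
t: 27.85
tcp_pos: [0.5001, 0.0668, 0.0867]
ee_rot: [0.733, -0.68, -0.0, 0.001]
contact_force: [-6.3, -0.3, 13.7]
opening: 0.007
grip_force: 6.8
```

```bash
python3 -m creep '[{"fingers":1,"translation":[0.001,0.0001,0],"twist":0},{"fingers":1,"translation":[0.0007,0.0001,0],"twist":0},{"fingers":1,"translation":[0,0,0],"twist":0}]'; python3 -m creep '[{"fingers":1,"translation":[0,0,0.03],"twist":0},{"fingers":1,"translation":[0,-0.05,0.03],"twist":0},{"fingers":1,"translation":[0,-0.06,0.03],"twist":0},{"fingers":1,"translation":[0.002,-0.06,0],"twist":0},{"fingers":1,"translation":[0.002,-0.06,0],"twist":0},{"fingers":1,"translation":[0.002,-0.06,0],"twist":0},{"fingers":1,"translation":[0,-0.06,0],"twist":0},{"fingers":1,"translation":[0,0,0],"twist":0}]'; python3 u.py pics/u3.png 1.8
```

```text
t: 28.22
tcp_pos: [0.5018, 0.0669, 0.0867]
ee_rot: [0.733, -0.68, -0.0, 0.001]
contact_force: [-6.4, 0.2, 13.7]
opening: 0.006
grip_force: 6.7
t: 29.22
tcp_pos: [0.5078, -0.282, 0.173]
ee_rot: [0.731, -0.682, -0.001, 0.0]
contact_force: [0.1, 1.4, -0.3]
opening: 0.004
grip_force: 0.0
```

View pics/u3.png

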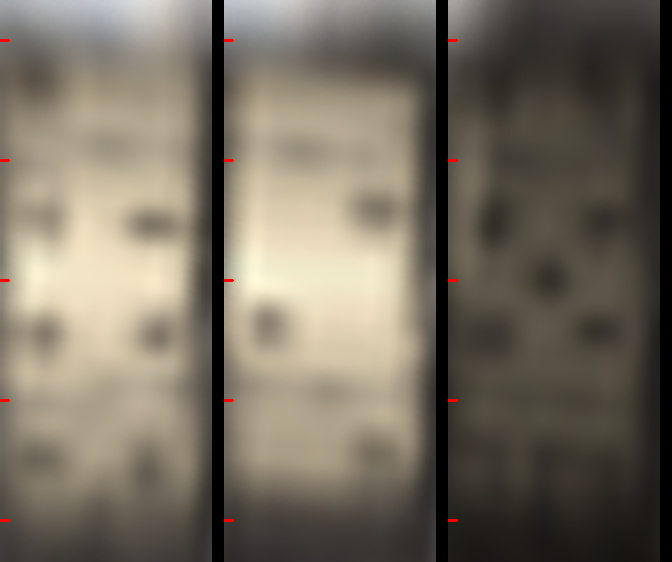

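The wheels now read about +1°, +3° and +1° from their code faces, so all three are good. Next is the bolt: lower the shut fingers between the right wheel and the knob.

```bash
python3 -m creep '[{"fingers":1,"translation":[0,0.052,0],"twist":0},{"fingers":1,"translation":[0,0.052,0],"twist":0},{"fingers":1,"translation":[0,0.052,0],"twist":0},{"fingers":1,"translation":[0,0.051,0],"twist":0},{"fingers":1,"translation":[0,0,0],"twist":0},{"fingers":1,"translation":[0,0,-0.04],"twist":0},{"fingers":1,"translation":[0,0,-0.02],"twist":0},{"fingers":1,"translation":[0,0,0],"twist":0}]'
```

```text
t: 30.42
tcp_pos: [0.5075, -0.0713, 0.1128]
ee_rot: [0.733, -0.68, -0.001, 0.001]
contact_force: [0.7, 0.2, 0.6]
opening: 0.0
grip_force: 0.0
```

```bash
python3 -m creep '[{"fingers":1,"translation":[0.0015,-0.003,-0.01],"twist":0},{"fingers":1,"translation":[0,0,-0.01],"twist":0},{"fingers":1,"translation":[0,0,-0.006],"twist":0},{"fingers":1,"translation":[0.0003,-0.004,0],"twist":0},{"fingers":1,"translation":[0.0002,-0.003,0],"twist":0},{"fingers":1,"translation":[0.0002,-0.003,0],"twist":0},{"fingers":1,"translation":[0,0,0],"twist":0}]'; python3 -m creep '[{"fingers":1,"translation":[0.0001,-0.0015,0],"twist":0},{"fingers":1,"translation":[0.0001,-0.0015,0],"twist":0},{"fingers":1,"translation":[0.0001,-0.0015,0],"twist":0}]'
```

```text
t: 31.3
tcp_pos: [0.5111, -0.0847, 0.0882]
ee_rot: [0.733, -0.681, 0.0, -0.0]
contact_force: [-0.1, -0.8, -0.5]
opening: 0.006
grip_force: 0.0
t: 31.68
tcp_pos: [0.5113, -0.0889, 0.0881]
ee_rot: [0.733, -0.68, 0.0, -0.0]
contact_force: [-1.6, 2.8, 1.8]
opening: 0.006
grip_force: 1.5
```

```bash
python3 -m creep '[{"fingers":1,"translation":[0.0001,-0.0015,0],"twist":0},{"fingers":1,"translation":[0.0001,-0.0015,0],"twist":0},{"fingers":1,"translation":[0.0001,-0.0015,0],"twist":0}]'
```

```text
t: 32.05
tcp_pos: [0.5117, -0.0936, 0.088]
ee_rot: [0.733, -0.68, 0.0, -0.0]
contact_force: [-0.8, 3.9, 2.5]
opening: 0.003
grip_force: 1.5
```

```bash
python3 -m creep '[{"fingers":1,"translation":[0.0001,-0.0015,0],"twist":0},{"fingers":1,"translation":[0.0001,-0.0015,0],"twist":0},{"fingers":1,"translation":[0.0001,-0.0015,0],"twist":0}]'
```

```text
t: 32.42
tcp_pos: [0.5121, -0.0981, 0.088]
ee_rot: [0.733, -0.68, 0.0, -0.0]
contact_force: [0.2, 2.8, 3.2]
opening: 0.006
grip_force: 1.5
```

```bash
python3 -m creep '[{"fingers":1,"translation":[0.0001,-0.0015,0],"twist":0},{"fingers":1,"translation":[0.0001,-0.0015,0],"twist":0},{"fingers":1,"translation":[0.0001,-0.0015,0],"twist":0},{"fingers":1,"translation":[0.0001,-0.0015,0],"twist":0},{"fingers":1,"translation":[0.0001,-0.0015,0],"twist":0},{"fingers":1,"translation":[0.0001,-0.0015,0],"twist":0},{"fingers":1,"translation":[0.0001,-0.0015,0],"twist":0}]'
```

```text
t: 33.3
tcp_pos: [0.5127, -0.1086, 0.088]
ee_rot: [0.733, -0.68, 0.0, -0.0]
contact_force: [1.6, 3.1, 2.3]
opening: 0.005
grip_force: 1.5
```

```bash
python3 -m creep '[{"fingers":1,"translation":[0.0001,-0.0015,0],"twist":0},{"fingers":1,"translation":[0.0001,-0.001,0],"twist":0},{"fingers":1,"translation":[0.0001,-0.001,0],"twist":0},{"fingers":1,"translation":[0,0,0],"twist":0}]'
```

```text
t: 33.8
tcp_pos: [0.5129, -0.1114, 0.0879]
ee_rot: [0.733, -0.681, -0.0, -0.0]
contact_force: [0.5, 8.2, 2.2]
opening: 0.001
grip_force: 3.9
```

```bash
python3 -m creep '[{"fingers":1,"translation":[0.0001,-0.001,0],"twist":0},{"fingers":1,"translation":[0,0,0],"twist":0}]'
```

```text
t: 34.05
tcp_pos: [0.5129, -0.1115, 0.0879]
ee_rot: [0.733, -0.681, -0.001, -0.001]
contact_force: [-0.9, 14.3, 4.9]
opening: 0.008
grip_force: 7.0
```

Firm stop. I'll back off, lift clear, and measure the knob's shift numerically in the top view.

```bash
python3 -m creep '[{"fingers":1,"translation":[-0.0002,0.003,0],"twist":0},{"fingers":1,"translation":[-0.0003,0.004,0],"twist":0},{"fingers":1,"translation":[0,0,0.03],"twist":0},{"fingers":1,"translation":[0,0,0.04],"twist":0},{"fingers":1,"translation":[0,0.06,0.04],"twist":0},{"fingers":1,"translation":[0,0.06,0],"twist":0},{"fingers":1,"translation":[0,0.06,0],"twist":0},{"fingers":1,"translation":[0,0.06,0],"twist":0},{"fingers":1,"translation":[0,0.06,0],"twist":0},{"fingers":1,"translation":[0,0,0],"twist":0}]'
python3 - <<'E'
from h import *
p=np.load("p.npy"); a=np.load("im.npy"); b=np.mean([cams.capture("top").astype(float) for _ in range(4)],0).astype(np.float32)
X,Y=np.meshgrid(np.arange(-.010,-.046,-.001),np.arange(-.075,-.146,-.001),indexing="ij")
uv=proj("top",box(p,np.c_[X.ravel(),Y.ravel(),0*X.ravel()+.103])).astype(np.float32).reshape(*X.shape,2)
W=[cv2.remap(i,uv[...,0],uv[...,1],cv2.INTER_CUBIC).mean(2) for i in(a,b)]
for w in W: print(np.percentile(w,90), w[10:28].mean(0).round().astype(int).tolist())
k=W[0][6:30,10:32]; m=cv2.matchTemplate(W[1],k,cv2.TM_CCOEFF_NORMED); print(cv2.minMaxLoc(m), "shift mm", cv2.minMaxLoc(m)[3][0]-10)
E
```

```text
t: 35.3
tcp_pos: [0.5121, 0.189, 0.192]
ee_rot: [0.734, -0.679, 0.0, 0.001]
contact_force: [0.3, -0.3, -0.5]
opening: 0.001
grip_force: 0.0
81.297104 [77, 72, 68, 63, 59, 56, 53, 49, 46, 43, 42, 43, 45, 46, 47, 48, 49, 49, 49, 49, 49, 49, 50, 50, 51, 52, 53, 55, 56, 57, 57, 57, 57, 57, 57, 57, 57, 57, 57, 57, 57, 57, 57, 57, 57, 56, 56, 56, 56, 56, 56, 56, 57, 57, 59, 63, 67, 71, 76, 79, 81, 82, 82, 80, 78, 75, 73, 73, 78, 86, 97]
98.43466 [93, 88, 82, 76, 72, 71, 70, 70, 71, 71, 71, 72, 72, 72, 73, 72, 72, 71, 70, 70, 69, 69, 70, 70, 70, 70, 70, 70, 70, 69, 69, 68, 67, 66, 66, 65, 64, 61, 57, 55, 55, 56, 58, 60, 61, 60, 59, 58, 59, 60, 61, 63, 66, 69, 72, 77, 81, 87, 92, 96, 99, 99, 98, 97, 94, 91, 89, 88, 94, 104, 117]
(-0.07296517491340637, 0.897799551486969, (23, 12), (35, 6)) shift mm 25
```

The knob has moved about 25–26 mm and reached a hard stop, and the pins have passed all three wheels. The arm is clear, so I'll hand in.

```bash
python3 -c "
from bench import ticket; print(ticket.job_done())"
```

```text
the job is handed in; nothing more can be done
None
```

The box should be unlocked: the wheels read 4, 2 and 5 within about 3°, the bolt slid about 25 mm to a firm stop, and I handed the job in at about 36 s with the arm clear (no verdict came back).

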